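Flip the amber filter leaf over the lit window

TASK

Two lamp boxes stand on the optics bench, each with a hinged colour filter parked beside its lit window. With your fingertips, gently flip the amber filter over its spine so that it lies flat on the other side, covering the white window; push it with the outside of the fingers and never pinch it between them. Leave the blue filter parked, leave the post, jar and cup standing where they are, and finish clear of everything.

Things in the scene. Friction and masses are not known exactly. Their poses are not given: they have to be found in the camera images.
- amber_box: Lamp box with the amber filter: grey box fixed to the table, 60 mm high, yawed up to 20 degrees, a steel spine across its top. Origin: on the table below the middle of the spine; z up, y along the spine, x across it from the parking side (nearer the robot) to the round white lit window (60 mm wide, centre x = +63 mm). The box spans x -80 to 130, y -55 to 55 mm.
- amber_hinge (a point): Middle of the amber box's spine, on the hinge axis, 64 mm above the table; axes as the amber box's. The leaf on it is a rigid amber pane in a black frame with an aluminium strip along its free edge: 96 mm wide along the spine, 6 mm thick, about 90 g, reaching from 8 to 118 mm from the axis.
- amber_edge (a point): Middle of the amber leaf's free edge, at mid-thickness, 118 mm from the hinge axis; turns with the leaf: x points to the spine, y along it, z up when parked, down when flipped. Parked, it overhangs the near end of the box by 38 mm, its underside 61 mm above the table with free space below.
- amber_leaf (a joint): Angle of the amber leaf (rad): 0 = flat on the parking side (start), 1.57 = upright, 3.14 = flat over the window. Damped, slightly stiff hinge: about 0.6 N at the free edge lifts it slowly; within about 20 degrees of upright it may stay where left; leaning farther it sinks by itself, in 1 to 5 s, to the side it leans to and lies flat.
- blue_box: The other lamp box, with the blue filter, the same in shape and size; it is not to be worked. The two boxes may have swapped places. Origin and axes as the amber box's.
- blue_leaf (a joint): Angle (rad) of the blue leaf, the same but with a blue pane; it lies parked at 0 and must stay there.
- lens_post: A loose aluminium post, 74 mm high, foot 40 mm in diameter, head 24 mm, standing between the two boxes. Origin at the centre of its underside.
- bottle: A loose amber glass jar with a white cap, 48 mm in diameter, 100 mm high, standing at the left outer side. Origin at the centre of its underside.
- cup: A loose white cup without handle, 70 mm in diameter at the rim, 80 mm high, standing at the right outer side. Origin at the centre of its underside.
Things that resemble listed ones, but are neither listed nor needed, are in the scene too. Leave any green look-alike of the lens_post alone.

How it is judged (in metres and radians):
On the way:
1. the amber leaf stands up, between 45 and 135 degrees (value of joint amber_leaf between 0.785 and 2.356 rad), for 0.1 s.
At the end, for the whole second after the job is handed in: The amber leaf lies flat over the lit window (within 0.08 rad, about 5 degrees) and at rest, the blue leaf is still parked (within 0.08 rad), and post, jar and cup stand upright within 20 mm of where they stood (value of joint amber_leaf above 3.06 rad and velocity of joint amber_leaf below 0.1 rad/s and value of joint blue_leaf below 0.08 rad and not (distance of lens_post from where it was at the start of the episode above 0.02 m or angle between lens_post's own z axis and vertical above 0.4 rad) and not (distance of bottle from where it was at the start of the episode above 0.02 m or angle between bottle's own z axis and vertical above 0.4 rad) and not (distance of cup from where it was at the start of the episode above 0.02 m or angle between cup's own z axis and vertical above 0.4 rad)); the robot touches nothing.
It fails at once if the amber leaf is pinched: taken between the finger pads (z of the grasp point in the frame of amber_edge between -0.004 and 0.004 m and x of the grasp point in the frame of amber_edge between -0.008 and 0.11 m and y of the grasp point in the frame of amber_edge between -0.056 and 0.056 m and contact force between the fingers and anything else above 2 N).
It fails at once if the amber leaf is flung over (faster than 6 rad/s) (velocity of joint amber_leaf above 6 rad/s).
It fails at once if the robot strikes or presses the work with more than 40 N (contact force between the fingers and anything else above 40 N).
It fails at once if the blue leaf is lifted from its parking place (more than 0.15 rad) (value of joint blue_leaf above 0.15 rad).
It fails at once if the post, jar or cup is shoved by more than 20 mm, lifted or tipped ((distance of lens_post from where it was at the start of the episode above 0.02 m or angle between lens_post's own z axis and vertical above 0.4 rad) or (distance of bottle from where it was at the start of the episode above 0.02 m or angle between bottle's own z axis and vertical above 0.4 rad) or (distance of cup from where it was at the start of the episode above 0.02 m or angle between cup's own z axis and vertical above 0.4 rad)).
It also fails if it takes over 38 s, if anything falls off the work surface, if the arm or the gripper's body presses on something with over 40 N, if the wrist force passes 120 N, or if a joint passes its speed limit or range.

ROBOT

A 6-joint arm with a two-finger parallel gripper is mounted at the origin on the work surface. World frame = base frame: x ahead of the robot, y to its left, z up, the work surface at z = 0. Lengths are in mm, angles in rad, forces in N, time in s.
With the tool pointing down it reaches from about 250 to 775 mm from the base axis. Payload 4 kg.
Tool frame: the origin (TCP) lies midway between the tips of the shut fingers; the grasp point (between the pads) lies 19 mm behind it (bot.pinch_z is the distance from the TCP to the grasp point, in mm); z points along the fingers, x is the direction in which the jaws open and shut, and the axes are right-handed (so a half turn about z gives the same grasp; the last joint's range is limited). The gripper opens to 85 mm and grips with 20 to 120 N. Pads are 22 mm wide; open, the fingers measure 114 mm over their backs; the gripper's body (76 mm by 85 mm) begins 54 mm behind the grasp point. The pads swing forward as they close: fully open they stand 13 mm farther back than shut.
Start: joints at [-1.443, 0.087, 1.371, -0, 1.684, -0.103], TCP at [125.812, -535.434, 231.341] pointing down, gripper open.
Joint ranges: [-3.1, 3.1], [-0.76, 2.03], [0.27, 2.55], [-1.08, 4.22], [0.17, 2.65], [-2.57, 2.57]. Speed limits (rad/s): [2.79, 2.79, 3.14, 3.14, 3.14, 3.14].

INTERFACE

Orientations are given as a 3x3 rotation matrix whose columns are the frame's x, y, z axes.
In Python, from bench import bot, viewer gives the robot as it stands.
- The arm moves only by the tool carry_out, never from a script. Its argument "targets" is a list that holds one entry, the list of rows, each a list of 7 numbers: the opening in per cent of the stroke, from 0 (shut) to 100 (fully open), then the shift along the tool's x, y, z in m, then the turn, a rotation vector about the tool's x, y, z in degrees. In form: [[[hand, tx, ty, tz, wx, wy, wz], ...]]. A call has exactly 10 rows; each row is the pose to reach, as a shift and turn from the pose measured when the call began, along the tool's axes at that moment; what a row does not reach only later rows make up. A row lasts 1/8 s, in which the tool goes at most 62.5 mm and 10.7 degrees, less where a joint would pass 70% of its speed; a pose out of reach is approached as far as the arm can. A call with a gripper value outside its range is refused whole. The fingers move at their own pace and stop on an object; the grip force is fixed at half the most. Time passes only in rows, so rows that repeat a pose let the fingers close, or fill a call up. It gives the time, the measured TCP pose, the force and the opening at its end, in the units of the state.
- bot.get_state(): the state, without advancing time (a new reading comes with each control period).
- viewer.snapshot(name): name is "scene" or "top" or "wrist"; returns the picture (480x640x3 uint8, blue, green, red); there is no depth.
- viewer.camera_model(name): a dict with "fx", "fy", "cx", "cy" (pixels), "D" ([k1, k2, p1, p2, k3] as OpenCV has them; the pictures are not rectified), "origin" and "orientation" of the camera in the world. Camera axes: x right, y down, z forward; pixel columns grow to the right and rows downward; lengths in mm; the calibration is good to about 2 mm. A picture is of the moment at which its call begins: read the wrist's pose just before it. camera_model takes no time and is no camera call; for the wrist camera it gives the pose at the moment of the call.
- bot.sign_off(): hands the job in, once; it reports no verdict.
Trained networks look in the newest picture that a camera, given by its name, has taken for a name from the list of things; names that differ only in an ending like _2 or _b are one class to them, and where a whole thing is asked for, a point or a joint stands for the part that bears it (a point fixed in the world has none). Each returns a list of dicts, best first, with "p" (0 to 1); they miss things now and then, are a little off and sometimes report something else, mostly with a low value. They report only what shows in the picture. A call takes as long as a camera call. They do not tell look-alikes from the thing itself.
- viewer.cut_out(camera, thing): "region" (480x640 bool, what is visible of it) and "bbox" ([left, top, right, bottom] in pixels, round what is visible of it).
The state is a dict: "t": time; "joint_pos": joint angles; "joint_velocities": joint speeds; "tau": joint torques, N m; "eef_pos": TCP position; "tool_rot": TCP orientation; "ft_force": force on the tool from outside, world axes, zero at the start; "torque": the same for the moment, N m; "opening": finger opening in mm.
Only numpy, scipy, OpenCV 4.12 (cv2) and the standard library are available. Lean on these libraries where they do the work, as an engineer would, in place of code of your own. Each camera call takes 0.05 s, during which the arm holds its last target. There are 200 camera calls.

## Working session

There is one attempt and no reset: what is moved stays moved. The work goes in short steps, Python scripts to look and compute and a tool call to move; the robot and the scene stay as the last step left them, time stands still between calls to the robot, and variables do not carry over. Pictures are saved under pics/ and viewed, about 8 in all and at most 12, crops included, and the job is handed in when it is done.

Besides the shell and the picture viewer there is one more tool, called after "Call:" by a JSON object that holds its "method" and its "body". carry_out: Moves the arm, as the interface text tells. Its arguments: {"type":"object","properties":{"targets":{"type":"array"}},"required":["targets"]}

```bash
mkdir -p pics
python3 - <<'E'
from bench import bot, viewer
import cv2,numpy as np
ims=[]
for c in ["scene","top"]:
    im=viewer.snapshot(c); cv2.imwrite(f"pics/{c}0.png",im)
    m=viewer.camera_model(c); print(c,{k:np.round(v,3).tolist() for k,v in m.items()})
    for t in ["amber_box","amber_edge","blue_box","lens_post","bottle","cup"]:
        print(t,[(round(d["p"],2),np.round(d["bbox"]).tolist()) for d in viewer.cut_out(c,t)[:3]])
print(bot.get_state())
E
```

```text
scene {'fx': 467.674, 'fy': 467.674, 'cx': 323.049, 'cy': 248.575, 'D': [-0.037, 0.0, 0.0, 0.0, 0.0], 'origin': [982.746, -483.228, 698.851], 'orientation': [[0.752, 0.458, -0.474], [0.659, -0.541, 0.523], [-0.017, -0.705, -0.709]]}
amber_box [(0.7, [334.0, 172.0, 458.0, 250.0])]
amber_edge [(0.72, [337.0, 173.0, 398.0, 212.0])]
blue_box [(0.8, [198.0, 263.0, 350.0, 369.0]), (0.58, [423.0, 136.0, 449.0, 177.0])]
lens_post [(0.97, [348.0, 261.0, 371.0, 302.0]), (0.74, [326.0, 242.0, 344.0, 276.0])]
bottle [(0.76, [424.0, 137.0, 447.0, 178.0])]
cup [(0.95, [89.0, 332.0, 144.0, 396.0])]
top {'fx': 519.513, 'fy': 519.513, 'cx': 328.149, 'cy': 240.074, 'D': [-0.055, 0.0, 0.0, 0.0, 0.0], 'origin': [341.623, 1.166, 1330.357], 'orientation': [[-0.019, -0.985, 0.17], [-1.0, 0.018, -0.005], [0.002, -0.17, -0.985]]}
amber_box [(0.82, [215.0, 185.0, 280.0, 287.0])]
amber_edge [(0.92, [232.0, 235.0, 280.0, 289.0])]
blue_box [(0.83, [360.0, 184.0, 428.0, 286.0])]
lens_post [(0.65, [321.0, 233.0, 336.0, 251.0]), (0.59, [323.0, 199.0, 341.0, 220.0])]
bottle [(0.8, [156.0, 237.0, 178.0, 259.0])]
cup [(0.81, [476.0, 260.0, 512.0, 289.0])]
{'t': 0.7, 'joint_pos': array([-1.44312882e+00,  8.71866621e-02,  1.37063676e+00, -2.03743825e-05,
        1.68362464e+00, -1.03088907e-01]), 'joint_velocities': array([-0.00059807,  0.00053486,  0.00038555,  0.00026662,  0.00014687,
       -0.00045423]), 'tau': array([-3.65118076e-04, -3.51585889e+01, -3.13378465e+01, -3.21179741e-04,
        2.10954761e-05, -1.57936171e-05]), 'eef_pos': array([ 125.79146708, -535.45218281,  231.38029962]), 'tool_rot': array([[ 2.28711719e-01, -9.73494196e-01, -1.67019918e-06],
       [-9.73494186e-01, -2.28711716e-01, -1.45995013e-04],
       [ 1.41743304e-04,  3.50166997e-05, -9.99999989e-01]]), 'ft_force': array([0.83732002, 0.62752727, 0.4149121 ]), 'torque': array([ 0.02217689,  0.03354805, -0.01560188]), 'opening': 85.23858411338054}
```

Run:
```python
import cv2
a=cv2.imread("pics/top0.png")[160:310,130:530]
cv2.imwrite("pics/topc.png",cv2.resize(a,None,fx=2,fy=2,interpolation=cv2.INTER_CUBIC))
```

```text
(no output)
```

View pics/scene0.png

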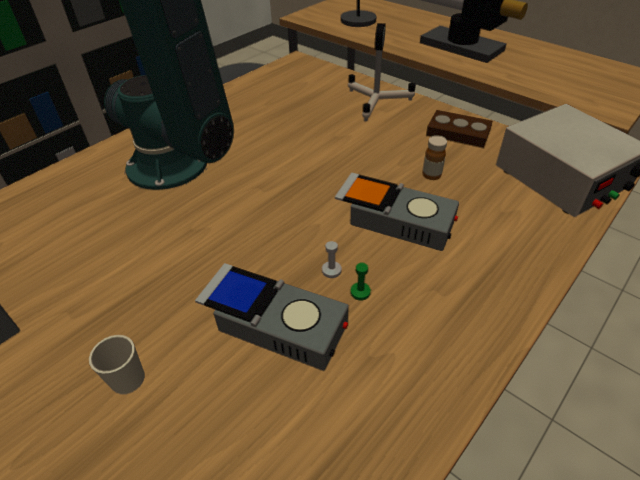

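View pics/topc.png

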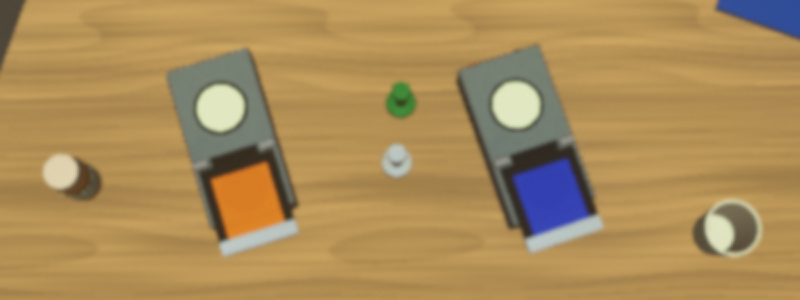

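The scene view shows the amber filter at (370,192) on the farther box and the blue one at (240,290). In the top view amber is on the left, at about (255,257), and its white window is at (240,214). There are two post candidates in the top view: grey at (328,240) and green at (331,210). The grey one fits the lens_post, and both stay untouched. Next I'll compute the amber box pose.

```bash
cat > h.py <<'E'
import numpy as np, cv2
from bench import bot, viewer
def ray(c,uv,z,m=None):
    m=m or viewer.camera_model(c)
    K=np.array([[m["fx"],0,m["cx"]],[0,m["fy"],m["cy"]],[0,0,1.]])
    p=cv2.undistortPoints(np.array(uv,float).reshape(-1,1,2),K,np.array(m["D"],float)).reshape(-1,2)
    d=np.c_[p,np.ones(len(p))]@np.array(m["orientation"]).T
    o=np.array(m["origin"]); return o+d*((z-o[2])/d[:,2])[:,None]
def blob(mask,near):
    n,l,s,c=cv2.connectedComponentsWithStats(mask.astype(np.uint8))
    i=1+np.argmin([np.hypot(*(c[k]-near)) + (1e4 if s[k,4]<40 else 0) for k in range(1,n)])
    return c[i],s[i,4]
E
python3 - <<'E'
from h import *
for c,w0,a0 in [("top",(240,214),(253,257)),("scene",(422,208),(368,192))]:
    im=cv2.imread(f"pics/{c}0.png"); hsv=cv2.cvtColor(im,cv2.COLOR_BGR2HSV); H,S,V=cv2.split(hsv)
    w,nw=blob((V>175)&(S<70),w0); a,na=blob((H>5)&(H<20)&(S>205)&(V>150),a0)
    W=ray(c,[w],60)[0]; A=ray(c,[a],67)[0]
    d=W-A; yaw=np.degrees(np.arctan2(d[1],d[0])); u=d[:2]/np.hypot(*d[:2])
    print(c,w,nw,a,na,"W",W.round(1),"A",A.round(1),"dist",np.hypot(*d[:2]).round(1),"yaw",yaw.round(1),"O",(W[:2]-63*u).round(1),"E",(W[:2]-181*u).round(1))
E2=1
from h import *
for n,uv,z in [("post",(328,243),10),("green",(331,211),10),("jar",(160,246),100),("cup",(496,274),80)]: print(n,ray("top",[uv],z)[0].round(0))
E
```

```text
top [239.76428571 213.55952381] 420 [253.15260546 259.10545906] 806 W [632.2 215.3  60. ] A [515.5 180.   67. ] dist 122.0 yaw 16.8 O [571.9 197.1] E [459.  162.9]
scene [419. 214.] 1 [367.11458333 190.69047619] 672 W [640.4 192.7  60. ] A [516.  177.9  67. ] dist 125.2 yaw 6.8 O [577.8 185.3] E [460.7 171.4]
post [562.  -5.  10.]
green [646. -14.  10.]
jar [547. 401. 100.]
cup [ 466. -411.   80.]
```

Amber box: spine middle at about (572,197), yaw about 17°, free edge at about (459,163). The plan has four steps:
1. Shut the fingers.
2. Tilt the tool 45° towards the box.
3. Slide the tips about 15 mm under the overhang.
4. Swing the tips around the hinge.

First comes the travel at height.

Call:
{"method": "carry_out", "body": {"targets": [[[0, -0.048, -0.0355, 0, 0, 0, 0], [0, -0.096, -0.071, 0, 0, 0, 0], [0, -0.144, -0.1065, 0, 0, 0, 0], [0, -0.192, -0.142, 0, 0, 0, 0], [0, -0.24, -0.1775, 0, 0, 0, 0], [0, -0.288, -0.213, 0, 0, 0, 0], [0, -0.337, -0.2485, 0, 0, 0, 0], [0, -0.385, -0.284, 0, 0, 0, 0], [0, -0.433, -0.3195, 0, 0, 0, 0], [0, -0.481, -0.355, 0, 0, 0, 0]]]}}

```text
t: 1.95
eef_pos: [361.8, 15.9, 231.8]
tool_rot: [[0.229, -0.973, 0.002], [-0.973, -0.229, -0.001], [0.001, -0.002, -1.0]]
ft_force: [0.5, -0.5, 0.6]
opening: 0.1
```

Call:
{"method": "carry_out", "body": {"targets": [[[0, -0.017, -0.0125, 0, 6.4, -0.2, -0.5], [0, -0.034, -0.025, 0, 12.8, -0.4, -1.0], [0, -0.05, -0.038, 0, 19.3, -0.6, -1.5], [0, -0.067, -0.05, 0, 25.7, -0.8, -1.9], [0, -0.084, -0.063, 0, 32.1, -1.0, -2.4], [0, -0.101, -0.075, 0, 38.5, -1.2, -2.9], [0, -0.118, -0.088, 0, 45, -1.4, -3.4], [0, -0.118, -0.088, 0, 45, -1.4, -3.4], [0, -0.118, -0.088, 0, 45, -1.4, -3.4], [0, -0.118, -0.088, 0, 45, -1.4, -3.4]]]}}

```text
t: 3.2
eef_pos: [421.2, 150.4, 233.2]
tool_rot: [[0.288, -0.675, 0.679], [-0.958, -0.205, 0.203], [0.002, -0.709, -0.705]]
ft_force: [0.0, 0.3, 0.4]
opening: -0.1
```

Run:
```python
from h import *
s=bot.get_state(); print(s["joint_pos"].round(3),s["eef_pos"].round(1),s["tool_rot"].round(3),s["t"])
m=viewer.camera_model("wrist"); im=viewer.snapshot("wrist"); cv2.imwrite("pics/w1.png",im)
print(m)
H,S,V=cv2.split(cv2.cvtColor(im,cv2.COLOR_BGR2HSV))
d=viewer.cut_out("wrist","amber_edge"); print([(x["p"],x["bbox"]) for x in d])
```

```text
[ 0.136 -0.729  2.151  0.136  0.942  1.378] [421.2 150.4 233.2] [[ 0.288 -0.675  0.679]
 [-0.958 -0.205  0.203]
 [ 0.002 -0.709 -0.705]] 3.2
{'fx': 393.91289888742347, 'fy': 393.91289888742347, 'cx': 314.8764681930701, 'cy': 233.82133611517997, 'D': array([-0.08883347,  0.        ,  0.        ,  0.        ,  0.        ]), 'origin': array([380.85751435, 138.17841224, 394.39339016]), 'orientation': array([[ 0.28815876, -0.86095158,  0.41919792],
       [-0.95758012, -0.26008631,  0.12407833],
       [ 0.00220221, -0.43716986, -0.89937627]])}
[(0.64, [259.6, 194.5, 372.5, 322.0])]
```

View pics/w1.png

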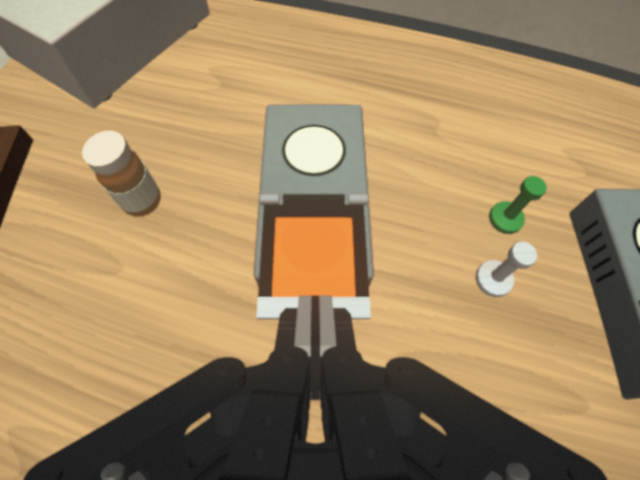

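The wrist view shows the amber leaf straight ahead. Its strip's outer edge runs (258,318)–(370,318), and the window is at (314,150). The grey post is at (497,275), the green one at (508,215) and the jar at (120,170), all well aside. Next I'll compute positions from this.

Run:
```python
from h import *
W=ray("wrist",[(314,150)],60)[0]
P=ray("wrist",[(258,318),(370,317),(314,318)],67)
print(W,P.round(1),np.hypot(*(P[0]-P[1])[:2]),np.hypot(*(W-P[2])[:2]))
e=P[0]-P[1]; print(np.degrees(np.arctan2(-e[0],e[1]))); d=W-P[2]; print(np.degrees(np.arctan2(d[1],d[0])))
```

```text
[630.2969123  213.52807197  60.        ] [[444.  206.4  67. ]
 [472.  116.5  67. ]
 [457.7 161.4  67. ]] 94.19209875771021 180.32483137767608
17.299356819882586
16.80233373150411
```

The wrist estimate agrees: edge (458,162), yaw 17°. Descending in front of the edge.

Call:
{"method": "carry_out", "body": {"targets": [[[0, 0, 0.018, 0.018, 0, 0, 0], [0, 0, 0.036, 0.036, 0, 0, 0], [0, 0, 0.054, 0.054, 0, 0, 0], [0, 0, 0.072, 0.072, 0, 0, 0], [0, 0, 0.09, 0.09, 0, 0, 0], [0, 0, 0.108, 0.108, 0, 0, 0], [0, 0, 0.126, 0.126, 0, 0, 0], [0, 0, 0.142, 0.142, 0, 0, 0], [0, 0, 0.142, 0.142, 0, 0, 0], [0, 0, 0.142, 0.142, 0, 0, 0]]]}}

```text
t: 4.55
eef_pos: [422.7, 150.2, 33.3]
tool_rot: [[0.288, -0.674, 0.68], [-0.958, -0.204, 0.203], [0.002, -0.71, -0.704]]
ft_force: [0.4, -0.5, 0.3]
opening: -0.1
```

Run:
```python
from h import *
s=bot.get_state(); print(s["joint_pos"].round(3),s["eef_pos"].round(1),s["tool_rot"].round(3),s["t"],s["ft_force"].round(1))
```

```text
[ 0.134 -0.487  2.458  0.286  0.402  1.193] [422.7 150.2  33.3] [[ 0.288 -0.674  0.68 ]
 [-0.958 -0.204  0.203]
 [ 0.002 -0.71  -0.704]] 4.55 [ 0.4 -0.5  0.3]
```

Call:
{"method": "carry_out", "body": {"targets": [[[0, 0, 0, 0.005, 0, 0, 0], [0, 0, -0.005, 0.01, 0, 0, 0], [0, 0, -0.01, 0.016, 0, 0, 0], [0, 0, -0.015, 0.021, 0, 0, 0], [0, 0, -0.02, 0.027, 0, 0, 0], [0, 0, -0.025, 0.032, 0, 0, 0], [0, 0, -0.03, 0.0375, 0, 0, 0], [0, 0, -0.03, 0.0375, 0, 0, 0], [0, 0, -0.03, 0.0375, 0, 0, 0], [0, 0, -0.03, 0.0375, 0, 0, 0]]]}}

```text
t: 5.8
eef_pos: [468.2, 163.9, 28.1]
tool_rot: [[0.288, -0.674, 0.68], [-0.958, -0.204, 0.203], [0.002, -0.71, -0.704]]
ft_force: [-0.3, 1.0, 0.6]
opening: 0.1
```

Run:
```python
from h import *
s=bot.get_state(); print(s["joint_pos"].round(3),s["eef_pos"].round(1),s["tool_rot"].round(3),s["t"],s["ft_force"].round(1))
# plan: tip upper corner C=tcp+11*n on leaf underside, arc about hinge H; leaf frame x along u
R=s["tool_rot"]; p=s["eef_pos"]; a=np.radians(17); u=np.array([np.cos(a),np.sin(a),0])
O=np.array([458,162,0])+118*u; O[2]=64
rel=p-O; print("leaf xz",(rel@u).round(1),rel[2].round(1),"O",O.round(1))
v=np.array([-u[1],u[0],0]); off=(rel@v); print("lateral",off.round(1))
n=np.array([u[0]*.707,u[1]*.707,.707])
for f in range(0,131,10):
    t=np.radians(f); r=101 
    ld=-u*np.cos(t)+np.array([0,0,np.sin(t)]); ln=u*np.sin(t)+np.array([0,0,np.cos(t)])
    # fingertip end face half-height 11 along n; contact corner
    w=max(11*abs(n@ln), 0)
    C=O+off*v+ld*r-ln*3
    tcp=C-11*n
    if f<45: # finger body touches free edge first: upper line through edge point
        Ed=O+off*v+ld*118-ln*3; z=np.array([u[0]*.707,u[1]*.707,-.707])
        tcp=Ed-11*n+z*20
    print(f,(R.T@(tcp-p)/1000).round(3),tcp.round(0))
```

```text
[ 0.163 -0.302  2.364  0.302  0.307  1.19 ] [468.2 163.9  28.1] [[ 0.288 -0.674  0.68 ]
 [-0.958 -0.204  0.203]
 [ 0.002 -0.71  -0.704]] 5.8 [-0.3  1.   0.6]
leaf xz -107.7 -35.9 O [570.8 196.5  64. ]
lateral -1.2
0 [ 0.    -0.005 -0.011] [464. 163.  39.]
10 [ 0.    -0.021 -0.024] [466. 163.  60.]
20 [ 0.    -0.038 -0.035] [470. 165.  80.]
30 [ 0.    -0.057 -0.042] [478. 167.  98.]
40 [ 0.    -0.078 -0.046] [489. 170. 116.]
50 [ 0.    -0.097 -0.05 ] [499. 173. 132.]
60 [ 0.    -0.114 -0.047] [513. 178. 142.]
70 [-0.    -0.131 -0.042] [528. 182. 150.]
80 [-0.    -0.146 -0.033] [544. 187. 155.]
90 [-0.    -0.16  -0.022] [561. 192. 157.]
100 [-0.    -0.172 -0.009] [578. 197. 156.]
110 [-0.    -0.181  0.006] [594. 202. 152.]
120 [-0.    -0.187  0.022] [610. 207. 145.]
130 [-0.001 -0.191  0.04 ] [624. 211. 136.]
```

Call:
{"method": "carry_out", "body": {"targets": [[[0, 0, -0.005, -0.01, 0, 0, 0], [0, 0, -0.013, -0.018, 0, 0, 0], [0, 0, -0.021, -0.024, 0, 0, 0], [0, 0, -0.029, -0.03, 0, 0, 0], [0, 0, -0.038, -0.035, 0, 0, 0], [0, 0, -0.047, -0.039, 0, 0, 0], [0, 0, -0.057, -0.042, 0, 0, 0], [0, 0, -0.067, -0.044, 0, 0, 0], [0, 0, -0.078, -0.046, 0, 0, 0], [0, 0, -0.087, -0.048, 0, 0, 0]]]}}

```text
t: 7.05
eef_pos: [494.8, 172.0, 124.4]
tool_rot: [[0.288, -0.674, 0.681], [-0.958, -0.204, 0.203], [0.002, -0.71, -0.704]]
ft_force: [-0.2, -0.9, -0.6]
opening: 0.1
```

Run:
```python
from h import *
s=bot.get_state(); print(s["joint_pos"].round(3),s["eef_pos"].round(1),s["tool_rot"].round(3),s["t"],s["ft_force"].round(1))
im=viewer.snapshot("scene")[120:300,280:520]; cv2.imwrite("pics/s1.png",cv2.resize(im,None,fx=3,fy=3,interpolation=cv2.INTER_CUBIC))
```

```text
[ 0.176 -0.401  2.204  0.153  0.557  1.357] [494.8 172.  124.4] [[ 0.288 -0.674  0.681]
 [-0.958 -0.204  0.203]
 [ 0.002 -0.71  -0.704]] 7.05 [-0.2 -0.9 -0.6]
```

View pics/s1.png

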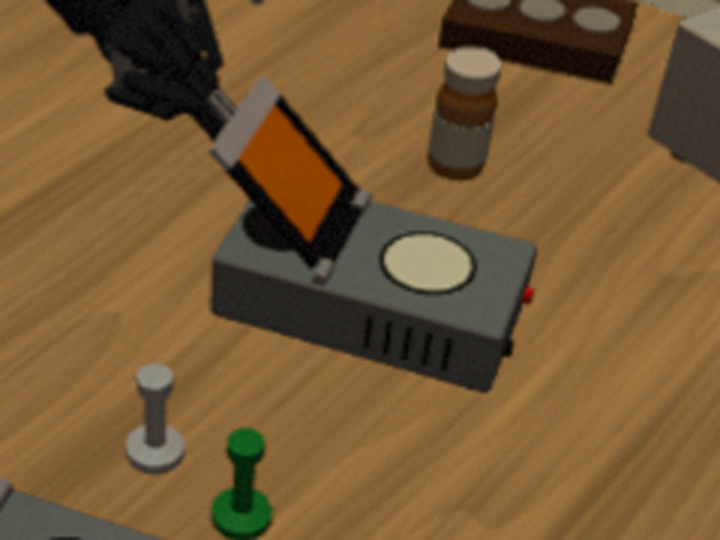

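The crop shows the leaf resting on the fingertips at about 45°, lifted evenly, with posts and jar undisturbed. I'll continue the arc to about 95°.

Call:
{"method": "carry_out", "body": {"targets": [[[0, 0, -0.009, -0.002, 0, 0, 0], [0, 0, -0.018, -0.001, 0, 0, 0], [0, 0, -0.026, 0.001, 0, 0, 0], [0, 0, -0.035, 0.003, 0, 0, 0], [0, 0, -0.043, 0.006, 0, 0, 0], [0, 0, -0.051, 0.01, 0, 0, 0], [0, 0, -0.058, 0.015, 0, 0, 0], [0, 0, -0.065, 0.02, 0, 0, 0], [0, 0, -0.072, 0.026, 0, 0, 0], [0, 0, -0.078, 0.032, 0, 0, 0]]]}}

```text
t: 8.35
eef_pos: [570.8, 194.8, 159.3]
tool_rot: [[0.288, -0.672, 0.683], [-0.958, -0.203, 0.203], [0.002, -0.712, -0.702]]
ft_force: [-0.0, -0.2, 0.7]
opening: 0.3
```

Call:
{"method": "carry_out", "body": {"targets": [[[0, 0, -0.006, 0.006, 0, 0, 0], [0, 0, -0.01, 0.014, 0, 0, 0], [0, 0, -0.015, 0.021, 0, 0, 0], [0, 0, -0.018, 0.029, 0, 0, 0], [0, 0, -0.021, 0.037, 0, 0, 0], [0, 0, -0.023, 0.046, 0, 0, 0], [0, 0, -0.025, 0.055, 0, 0, 0], [0, 0, -0.025, 0.055, 0, 0, 0], [0, 0, -0.025, 0.055, 0, 0, 0], [0, 0, -0.025, 0.055, 0, 0, 0]]]}}

```text
t: 9.6
eef_pos: [625.1, 211.0, 138.8]
tool_rot: [[0.288, -0.671, 0.683], [-0.958, -0.203, 0.203], [0.002, -0.713, -0.701]]
ft_force: [0.3, 0.2, -0.5]
opening: -0.3
```

Run:
```python
from h import *
s=bot.get_state(); print(s["joint_pos"].round(3),s["eef_pos"].round(1),s["t"],s["ft_force"].round(1))
im=viewer.snapshot("scene")[120:300,280:520]; cv2.imwrite("pics/s2.png",cv2.resize(im,None,fx=3,fy=3,interpolation=cv2.INTER_CUBIC))
```

```text
[ 0.213 -0.063  1.912  0.113  0.503  1.414] [625.1 211.  138.8] 9.6 [ 0.3  0.2 -0.5]
```

View pics/s2.png

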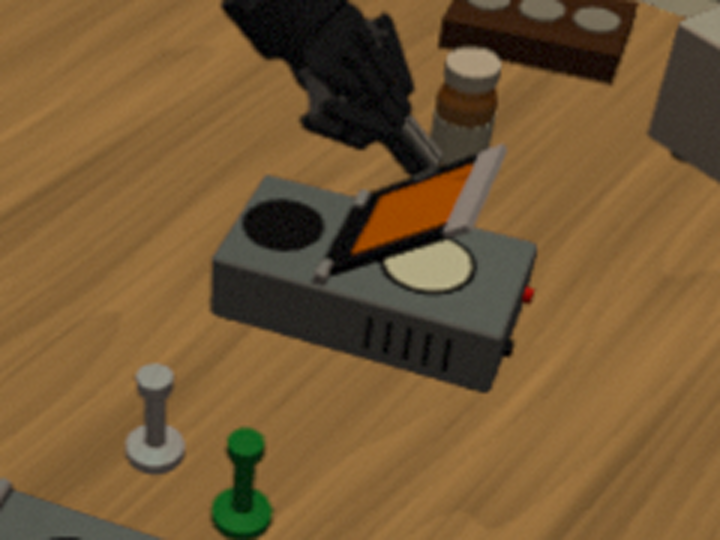

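The leaf is past upright, at about 140°, and sinking toward the window. I'll back off along the tool axis and wait for it to settle.

Call:
{"method": "carry_out", "body": {"targets": [[[0, 0, 0, -0.02, 0, 0, 0], [0, 0, 0, -0.05, 0, 0, 0], [0, 0, -0.01, -0.08, 0, 0, 0], [0, 0, -0.03, -0.11, 0, 0, 0], [0, 0, -0.05, -0.13, 0, 0, 0], [0, 0, -0.07, -0.15, 0, 0, 0], [0, 0, -0.07, -0.15, 0, 0, 0], [0, 0, -0.07, -0.15, 0, 0, 0], [0, 0, -0.07, -0.15, 0, 0, 0], [0, 0, -0.07, -0.15, 0, 0, 0]]]}}

```text
t: 10.9
eef_pos: [569.2, 194.7, 292.0]
tool_rot: [[0.288, -0.673, 0.681], [-0.958, -0.204, 0.203], [0.002, -0.711, -0.703]]
ft_force: [0.6, -0.7, 0.4]
opening: -0.1
```

Call:
{"method": "carry_out", "body": {"targets": [[[0, 0, 0, 0, 0, 0, 0], [0, 0, 0, 0, 0, 0, 0], [0, 0, 0, 0, 0, 0, 0], [0, 0, 0, 0, 0, 0, 0], [0, 0, 0, 0, 0, 0, 0], [0, 0, 0, 0, 0, 0, 0], [0, 0, 0, 0, 0, 0, 0], [0, 0, 0, 0, 0, 0, 0], [0, 0, 0, 0, 0, 0, 0], [0, 0, 0, 0, 0, 0, 0]]]}}

```text
t: 12.15
eef_pos: [569.2, 194.7, 292.0]
tool_rot: [[0.288, -0.673, 0.681], [-0.958, -0.204, 0.203], [0.002, -0.711, -0.703]]
ft_force: [0.3, -0.6, 0.5]
opening: -0.1
```

Call:
{"method": "carry_out", "body": {"targets": [[[0, 0, 0, 0, 0, 0, 0], [0, 0, 0, 0, 0, 0, 0], [0, 0, 0, 0, 0, 0, 0], [0, 0, 0, 0, 0, 0, 0], [0, 0, 0, 0, 0, 0, 0], [0, 0, 0, 0, 0, 0, 0], [0, 0, 0, 0, 0, 0, 0], [0, 0, 0, 0, 0, 0, 0], [0, 0, 0, 0, 0, 0, 0], [0, 0, 0, 0, 0, 0, 0]]]}}

```text
t: 13.4
eef_pos: [569.2, 194.7, 292.0]
tool_rot: [[0.288, -0.673, 0.681], [-0.958, -0.204, 0.203], [0.002, -0.711, -0.703]]
ft_force: [-0.2, -0.4, -0.5]
opening: -0.1
```

Run:
```python
from h import *
s=bot.get_state(); print(s["eef_pos"].round(1),s["t"],s["ft_force"].round(1))
im=viewer.snapshot("scene"); cv2.imwrite("pics/s3.png",im)
```

```text
[569.2 194.7 292. ] 13.4 [-0.2 -0.4 -0.5]
```

View pics/s3.png

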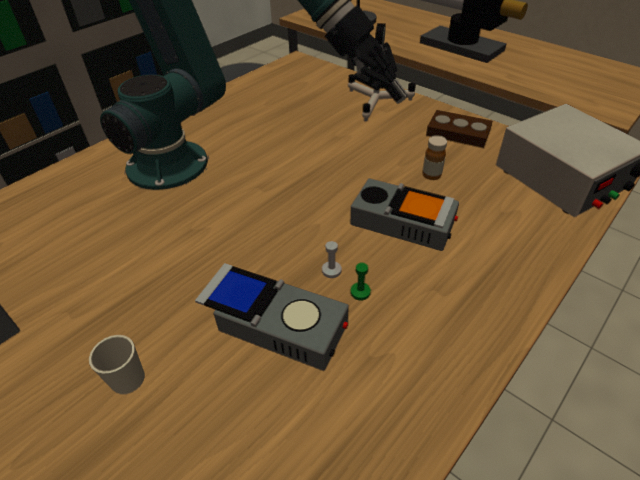

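The amber leaf lies over the window at (422,207). Blue is parked, and post, jar and cup are where they were. I'll check that it's at rest, then hand in.

Call:
{"method": "carry_out", "body": {"targets": [[[0, 0, 0, 0, 0, 0, 0], [0, 0, 0, 0, 0, 0, 0], [0, 0, 0, 0, 0, 0, 0], [0, 0, 0, 0, 0, 0, 0], [0, 0, 0, 0, 0, 0, 0], [0, 0, 0, 0, 0, 0, 0], [0, 0, 0, 0, 0, 0, 0], [0, 0, 0, 0, 0, 0, 0], [0, 0, 0, 0, 0, 0, 0], [0, 0, 0, 0, 0, 0, 0]]]}}

```text
t: 14.7
eef_pos: [569.2, 194.7, 292.0]
tool_rot: [[0.288, -0.673, 0.681], [-0.958, -0.204, 0.203], [0.002, -0.711, -0.703]]
ft_force: [-0.4, 0.5, -1.1]
opening: -0.0
```

Run:
```python
from h import *
im=viewer.snapshot("scene"); a=cv2.imread("pics/s3.png"); b=cv2.imread("pics/scene0.png")
f=lambda im:(lambda H,S,V:blob((H>5)&(H<20)&(S>205)&(V>150),(422,207)))(*cv2.split(cv2.cvtColor(im,cv2.COLOR_BGR2HSV)))
c1,c2=f(a)[0],f(im)[0]; print("pane",c1,c2)
O=np.array([570.8,196.5]);P=ray("scene",[c2],61)[0]; print(P, np.hypot(*(P[:2]-O)))
for n,(l,t,r,q) in dict(post=(320,238,348,280),jar=(420,133,450,182),cup=(85,328,148,400),blue=(195,260,352,370)).items():
    print(n,cv2.absdiff(im,b)[t:q,l:r].mean().round(2))
still=np.abs(c1-c2).max()<0.4
if still: print(bot.sign_off())
```

```text
pane [421.58721704 204.97736352] [421.59012016 204.98264352]
[629.17989302 219.73362122  61.        ] 62.8332162500017
post 1.74
jar 1.94
cup 1.7
blue 1.94
the job is handed in; nothing more can be done
None
```

The amber filter now lies over the white window, and I handed the job in at about 14.7 s. I pushed it over its spine with the outside of the shut fingertips, never pinching it, then backed the tool off to 292 mm height.

- **Amber leaf:** between two pictures 1.3 s apart the pane moved less than 0.01 pixel. Its centre is 62.8 mm from the spine, where a flat leaf should put it. I judged flatness from the picture; the hinge angle itself was not read.
- **Blue leaf, post, jar and cup:** their image areas differ from the first picture only at the level of camera noise.
- **Forces:** the wrist readings I took, at the end of each move, stayed around 1 N.
- **One check that disagreed:** an early scene-camera estimate of the window's position was wrong because a colour threshold missed the window. I dropped it; the top and wrist cameras agreed to about 2 mm.

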